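# Set and lock the tape for trimming a pack of boards

## Task

The pack of grey boards is to be trimmed: take the tape measure off the tool wallet, hook its end over the far edge of the pack in the gap between the two weights, and draw the case straight back with its sole kept down on the boards until the tape reads 120 mm. Leave the case standing there, press its thumb lock fully down and let go, with the hook still on the edge. The boards mark easily, so set the tape down and press gently, never let the blade snap back, keep the gripper off the pack and its weights, and leave the brush, dish and bone folder where they lie.

Things in the scene. Friction and masses are not known exactly. Their poses are not given: they have to be found in the camera images.
- pack: Pack of grey boards lying fixed on the table, 220 mm (its x) by 250 mm (its y); origin on the table under its centre, +x towards the far edge to be hooked. The flat top is 10 to 22 mm above the table (unknown number of boards): find it by touch; over 25 N on it dents it. Edges square. Two bar weights, 120 x 40 mm, 42 mm high, stand on it at x -10, y -102 and +102 mm; free lane 164 mm.
- pack_edge (a point): Middle of the pack's far edge, at table height (the edge is the upright face above it, along the pack's y axis). Axes as the pack's.
- tape_grip (a point): Centre of the tape measure's grey case, 31 mm above its flat rubber sole. Case 72 mm long (x; the nose with the blade's mouth is at +x, 36 mm from here), 34 mm wide (y), 62 mm high, about 0.45 kg. It starts upright on the wallet, its nose 3 to 9 mm past the wallet's +x edge. Grip it by its flat sides. Left on the boards unlocked, its sole holds against the spring unless knocked.
- tape_hook (a point): Lower end of the steel end hook, middle of its inner face (the face that bears on an edge). The hook plate is 19 mm wide, 2 mm thick and reaches 6 mm below the sole of the case; the blade runs 2 mm above the sole level. Retracted, its inner face stands 12 mm ahead of the nose. Axes as the case's.
- tape_blade (a joint): Reading of the tape in m: distance from the inner face of the hook to the nose of the case. 0.012 when retracted, at most 0.140. A spring pulls the blade in with about 2 N all the way. The blade is stiff and slides only along the case's x.
- tape_lock (a joint): Travel of the thumb lock in m: 0 up (blade free). It is stiff: takes about 3.5 N to move down, bites on the blade from 3.6 mm on, where the force rises to 6 N or more at about 4 mm (locked; hard stop at 5 mm), and stays where it is left.
- tape_lock_top (a point): Middle of the top face of the thumb lock, a dark red 22 x 18 mm pad on top of the case, 18 mm ahead of the case's centre and 68 mm above the sole when up; it goes straight down about 4 mm, to 2 mm above the case's top.
- wallet: Black tool wallet, fixed, 110 mm (x) by 170 mm (y), 22 mm high; origin on the table under its centre. The tape stands on it.
- tray: Blue-grey archival tray, fixed, 110 x 160 mm, 30 mm high, nothing to do with the job; origin on the table under its centre.
- brush: Flat brush lying on the table, about 160 mm long along its y, 12 mm high. Leave it.
- dish: Glass dish, 84 mm across, 16 mm high. Leave it.
- folder: Ivory-coloured bone folder, 150 mm long along its y, 22 mm wide, 6 mm thick. Leave it.
Not all that is in view belongs to the job. Leave any purple look-alike of the part that bears tape_grip alone.

How it is judged:
On the way, in this order (a step that is already met when the one before it is completed fails the run):
1. the hook bears on the far edge and the blade reads more than 30 mm, unlocked, with the sole of the case on the boards (value of joint tape_blade above 0.03 m and value of joint tape_lock below 0.002 m and x of tape_hook in the frame of pack_edge between -0.003 and 0.004 m and contact force between tape_blade and pack above 0.5 N and contact force between tape_sole and pack above 0.1 N), for 0.1 s.
2. the tape reads 120 mm, still unlocked, the sole on the boards (value of joint tape_blade between 0.116 and 0.124 m and value of joint tape_lock below 0.002 m and contact force between tape_sole and pack above 0.1 N), for 0.3 s.
3. the thumb lock is fully down (value of joint tape_lock above 0.0035 m), for 0.2 s.
At the end, for the whole second after the job is handed in: Lock down by over 3.5 mm (biting); reading 120 mm within 4 mm; hook over the far edge, its inner face within 3 mm of it; case upright (0.025 rad) and at rest on the boards, square to the edge within 0.07 rad, within 50 mm of the middle of the lane; gripper clear (value of joint tape_lock above 0.0035 m and value of joint tape_blade between 0.116 and 0.124 m and x of tape_hook in the frame of pack_edge between -0.003 and 0.003 m and height (world z) of tape_hook below 0.0175 m and y of tape_grip in the frame of pack_edge between -0.05 and 0.05 m and angle between the x axis of tape_grip and the x axis of pack, either way round below 0.07 rad and angle between tape_grip's own z axis and vertical below 0.025 rad and linear speed of tape below 0.01 m/s); the robot touches nothing.
It fails at once if the boards are pressed with more than 25 N through the tape (dented) (contact force between tape and pack above 25 N).
It fails at once if the blade snaps back (faster than 0.4 m/s) (velocity of joint tape_blade below -0.4 m/s).
It fails at once if the robot pushes on the pack or its weights (contact force between any of the arm, the fingers and pack above 3 N).
It fails at once if the brush, dish or bone folder is moved (distance of any of brush, dish, folder from where it was at the start of the episode above 0.015 m).
It also fails if it takes over 56 s, if anything falls off the work surface, if the arm or the gripper's body presses on something with over 40 N, if the wrist force passes 120 N, or if a joint passes its speed limit or range.

## Robot

A 6-joint arm with a two-finger parallel gripper is mounted at the origin on the work surface. World frame = base frame: x ahead of the robot, y to its left, z up, the work surface at z = 0. Lengths are in m, angles in rad, forces in N, time in s.
With the tool pointing down it reaches from about 0.25 to 0.725 m from the base axis. Payload 4 kg.
Tool frame: the origin (TCP) lies midway between the tips of the shut fingers; the grasp point (between the pads) lies 19 mm behind it; y points along the fingers, z is the direction in which the jaws open and shut, and the axes are right-handed (so a half turn about y gives the same grasp; the last joint's range is limited). The gripper opens to 85 mm and grips with 20 to 120 N. Pads are 22 mm wide; open, the fingers measure 114 mm over their backs; the gripper's body (76 mm by 85 mm) begins 54 mm behind the grasp point. The pads swing forward as they close: fully open they stand 13 mm farther back than shut.
Start: joints at [-1.135, 0.241, 0.005, 1.335, 0, 1.571], TCP at [0.211, -0.453, 0.231] pointing down, gripper open.
Joint ranges: [-2.72, 2.72], [-1.05, 1.87], [-1.09, 1.28], [-1.99, 2.15], [-1.42, 1.44], [-3.14, 3.14]. Speed limits (rad/s): [2.79, 2.79, 3.14, 3.14, 3.14, 3.14].

## Interface

Orientations are given as a unit quaternion [x, y, z, w].
In Python, from plant import robot gives the robot as it stands.
- The arm moves only by the tool send_rows, never from a script. Its argument "rows" is a list of rows, each a list of 6 numbers: the shift along the tool's x, y, z in cm, then the turn, a rotation vector about the tool's x, y, z in degrees. A call has 1 to 10 rows; each row is the pose to reach, as a shift and turn from the pose commanded when the call began, along the tool's axes at that moment; what a row does not reach only later rows make up. A row lasts 1/10 s, in which the tool goes at most 50 mm and 8.59 degrees, less where a joint would pass 70% of its speed; a pose out of reach is approached as far as the arm can. A call with a gripper value outside its range is refused whole. "grip" is the opening, from 0 (shut) to 1 (fully open), set as the call begins (left out, the last holds). The fingers move at their own pace and stop on an object; the grip force is fixed at half the most. Time passes only in rows, so rows that repeat a pose let the fingers close. It gives the time, the measured TCP pose, the force and the opening at its end, in the units of the state.
- robot.state(): the state, without advancing time (a new reading comes with each control period).
- robot.capture(name): name is "side" or "top" or "wrist"; returns the picture (420x560x3 uint8, blue, green, red); there is no depth.
- robot.camera_model(name): a dict with "intrinsics" (3x3 intrinsics, pixels), "extrinsics" (4x4, takes a point from world to camera coordinates); the wrist camera has in their place "T_tool_cam" (4x4, takes a point from camera to tool coordinates, whose origin is the TCP and whose axes are the tool frame's). Camera axes: x right, y up, looking along -z (the intrinsics and any distortion apply to the point x, -y, -z); pixel columns grow to the right and rows downward; lengths in m; the calibration is good to about 2 mm. A picture is of the moment at which its call begins: read the wrist's pose just before it. camera_model takes no time and is no camera call.
- robot.hand_in(): hands the job in, once; it reports no verdict.
The state is a dict: "clock": time; "joint_pos": joint angles; "qd": joint speeds; "joint_efforts": joint torques, N m; "tcp_pos": TCP position; "orientation": TCP orientation; "wrist_force": force on the tool from outside, world axes, zero at the start; "torque": the same for the moment, N m; "grip_width": opening from 0.0 (shut) to 1.0 (fully open).
Only numpy, scipy, OpenCV 4.12 (cv2) and the standard library are available. Lean on these libraries where they do the work, as an engineer would, in place of code of your own. Each camera call takes 0.05 s, during which the arm holds its last target.

## Working session

There is one attempt and no reset: what is moved stays moved. The work goes in short steps, Python scripts to look and compute and a tool call to move; the robot and the scene stay as the last step left them, time stands still between calls to the robot, and variables do not carry over. Pictures are saved under pics/ and viewed, and the job is handed in when it is done.

Besides the shell and the picture viewer there is one more tool, called after "Request:" by a JSON object that holds its "name" and its "arguments". send_rows: Moves the arm, as the interface text tells. Its arguments: {"type":"object","properties":{"rows":{"type":"array","items":{"type":"array","items":{"type":"number"}}},"grip":{"type":"number"}},"required":["rows"]}

```bash
ls; mkdir -p pics; python3 - <<'E'
from plant import robot
import cv2
print(robot.state())
for n in("top","side"):
    im=robot.capture(n); cv2.imwrite(f"pics/{n}0.png",im)
    m=robot.camera_model(n); print(n,m)
print(robot.camera_model("wrist"))
E
```

```text
pics
{'clock': 0.0, 'joint_pos': array([-1.13499191e+00,  2.41429713e-01,  3.72184788e-03,  1.33520423e+00,
       -1.12378407e-05,  1.57080494e+00]), 'qd': array([-6.19904158e-04,  7.25644976e-04, -7.41658811e-04, -6.51327836e-05,
       -2.64748162e-03, -6.90392149e-04]), 'joint_efforts': array([-4.31129547e-04, -3.72314179e+01,  2.52409887e+01,  1.70490006e-02,
       -9.70706992e-05, -1.01385558e-05]), 'tcp_pos': array([ 0.21079852, -0.45269072,  0.2304037 ]), 'orientation': array([-0.15302624,  0.69111566, -0.68965668,  0.15269505]), 'wrist_force': array([-0.02339619,  0.38495792, -0.11750685]), 'torque': array([-0.00831775, -0.0030636 , -0.02008747]), 'grip_width': 0.9962510970762101}
top {'intrinsics': array([[487.87640688,   0.        , 271.43539452],
       [  0.        , 487.87640688, 215.19428236],
       [  0.        ,   0.        ,   1.        ]]), 'extrinsics': array([[ 0.01942203, -0.9997035 , -0.01468664,  0.00769474],
       [ 0.99788539,  0.01847119,  0.06231826, -0.4552136 ],
       [-0.0620285 , -0.01586593,  0.99794826, -1.55923465],
       [ 0.        ,  0.     
[... 294 characters left out ...]
.30935002, -0.53565658,  0.78573189, -0.20753057],
       [-0.38585389,  0.68448299,  0.61854653, -1.12840142],
       [ 0.        ,  0.        ,  0.        ,  1.        ]])}
{'intrinsics': array([[358.55801212,   0.        , 284.96372708],
       [  0.        , 358.55801212, 214.86751334],
       [  0.        ,   0.        ,   1.        ]]), 'T_tool_cam': array([[-4.89137681e-04, -9.45363780e-01, -3.26016999e-01,
        -8.26473952e-02],
       [ 6.78252085e-04,  3.26016649e-01, -9.45363784e-01,
        -1.42827186e-01],
       [ 9.99999650e-01, -6.83534759e-04,  4.81727927e-04,
        -1.03923895e-03],
       [ 0.00000000e+00,  0.00000000e+00,  0.00000000e+00,
         1.00000000e+00]])}
```

View pics/top0.png

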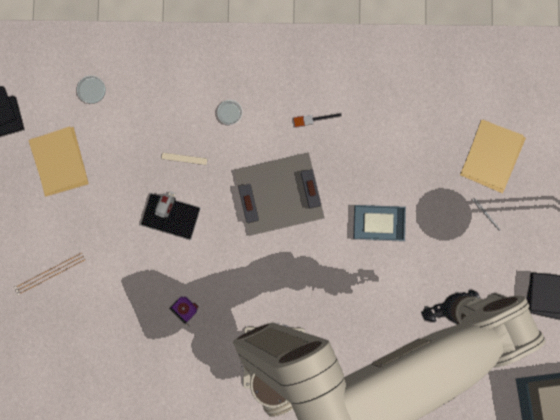

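View pics/side0.png

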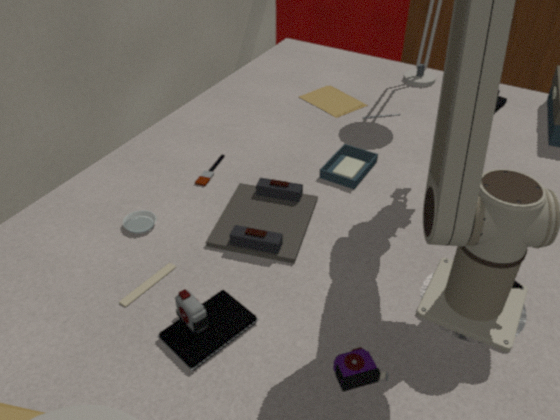

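Candidates: the grey case with a red pad on the black wallet, at top (165,204) and side (190,310), and the purple look-alike at top (184,309) and side (357,367). I choose the grey one. I'll check it in close crops.

```bash
python3 - <<'E'
import cv2
t=cv2.imread("pics/top0.png");s=cv2.imread("pics/side0.png")
cv2.imwrite("pics/t_a.png",cv2.resize(t[180:250,130:210],None,fx=8,fy=8,interpolation=cv2.INTER_CUBIC))
cv2.imwrite("pics/t_b.png",cv2.resize(t[145:245,220:335],None,fx=6,fy=6,interpolation=cv2.INTER_CUBIC))
cv2.imwrite("pics/s_a.png",cv2.resize(s[270:370,150:270],None,fx=6,fy=6,interpolation=cv2.INTER_CUBIC))
E
```

```text
(no output)
```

View pics/t_a.png

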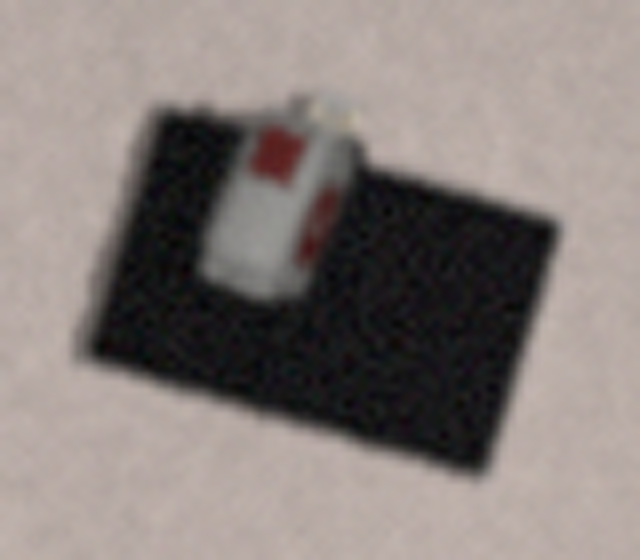

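View pics/t_b.png

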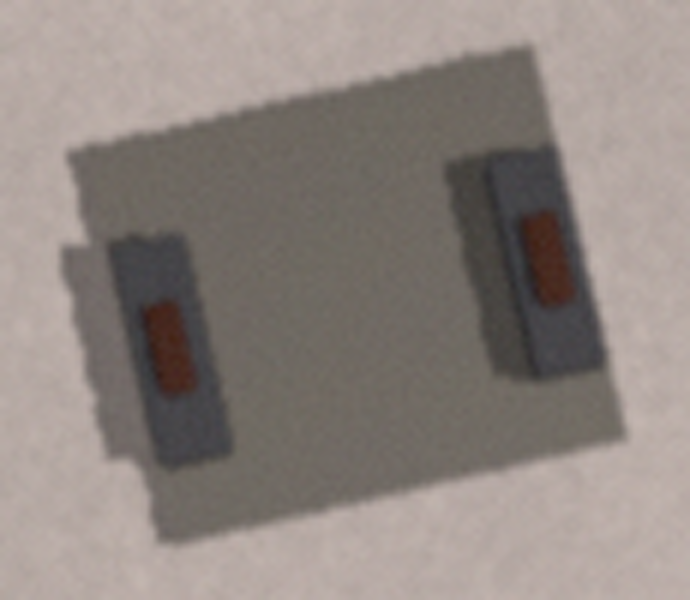

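View pics/s_a.png

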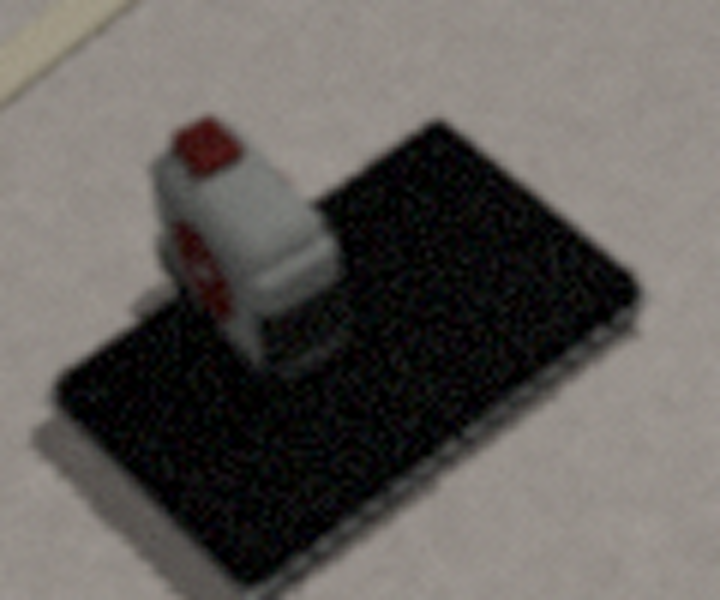

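```bash
cat > h.py <<'E'
import numpy as np, cv2
from scipy.spatial.transform import Rotation as R
def ray(m,px,T=None):
    K=m["intrinsics"]; u,v=px
    d=np.array([(u-K[0,2])/K[0,0],-(v-K[1,2])/K[1,1],-1.])
    if T is None:
        E=m["extrinsics"]; return -E[:3,:3].T@E[:3,3], E[:3,:3].T@d
    return T[:3,3],T[:3,:3]@d
def atz(m,px,z,T=None):
    o,d=ray(m,px,T); return o+d*(z-o[2])/d[2]
def proj(m,p,T=None):
    K=m["intrinsics"]; E=m["extrinsics"] if T is None else np.linalg.inv(T)
    c=E[:3,:3]@np.asarray(p)+E[:3,3]; return K[0,0]*c[0]/-c[2]+K[0,2], K[1,1]*-c[1]/-c[2]+K[1,2]
def wristT(st,m):
    T=np.eye(4);T[:3,:3]=R.from_quat(st["orientation"]).as_matrix();T[:3,3]=st["tcp_pos"]
    return T@m["T_tool_cam"]
def crop(px,off,s): return [(np.array(p)+.5)/s-.5+off for p in px]
E
python3 - <<'E'
from h import *
from plant import robot
m=robot.camera_model("top"); ms=robot.camera_model("side")
w=[atz(m,p,.022) for p in crop([(155,105),(560,220),(485,472),(85,355)],(130,180),8)]
ws=[atz(ms,p,.022) for p in crop([(55,388),(435,122),(640,290),(245,580)],(150,270),6)]
k=[atz(m,p,.016) for p in crop([(70,150),(532,45),(625,438),(162,543)],(220,145),6)]
for n,q in(("w",w),("ws",ws),("k",k)):
    q=np.array(q); print(n,q.mean(0).round(4)); print(q.round(4).tolist(),[np.linalg.norm(q[i]-q[i-1]).round(4) for i in range(4)])
    for a,b in((3,0),(2,1),(0,1),(3,2)):
        d=q[b]-q[a]; print(np.degrees(np.arctan2(d[1],d[0])).round(2))
print("pad",[atz(m,p,.09).round(4) for p in crop([(277,156)],(130,180),8)],[atz(ms,p,.09).round(4) for p in crop([(208,145)],(150,270),6)])
# tape top rear
print(R.from_quat(robot.state()["orientation"]).as_matrix().round(3))
E
```

```text
w [0.4474 0.3437 0.022 ]
[[0.52, 0.4133, 0.022], [0.4764, 0.2481, 0.022], [0.3746, 0.2753, 0.022], [0.4185, 0.438, 0.022]] [np.float64(0.1045), np.float64(0.1709), np.float64(0.1054), np.float64(0.1685)]
-13.68
-14.97
-104.77
-105.1
ws [0.4421 0.3478 0.022 ]
[[0.513, 0.4129, 0.022], [0.4722, 0.2548, 0.022], [0.3688, 0.2831, 0.022], [0.4144, 0.4405, 0.022]] [np.float64(0.1024), np.float64(0.1633), np.float64(0.1072), np.float64(0.1639)]
-15.67
-15.29
-104.48
-106.17
k [ 0.5256 -0.0017  0.016 ]
[[0.6007, 0.1496, 0.016], [0.6622, -0.0991, 0.016], [0.4503, -0.1521, 0.016], [0.3893, 0.095, 0.016]] [np.float64(0.2183), np.float64(0.2562), np.float64(0.2184), np.float64(0.2544)]
14.48
14.02
-76.11
-76.14
pad [array([0.494, 0.347, 0.09 ])] [array([0.4906, 0.3492, 0.09  ])]
[[-0.907 -0.001  0.422]
 [-0.422  0.002 -0.907]
 [ 0.    -1.    -0.002]]
```

Request:
{"name": "send_rows", "arguments": {"rows": [[-5,0,-5,0,0,0],[-10,0,-10,0,0,0],[-14,0,-15,0,0,0],[-17,0,-19,0,0,0],[-17,0,-19,0,0,0]]}}

```text
clock: 0.6
tcp_pos: [0.2835, -0.2124, 0.2309]
orientation: [-0.153, 0.691, -0.69, 0.152]
wrist_force: [1.7, -0.2, 0.3]
grip_width: 1.0
```

```bash
python3 - <<'E'
from plant import robot
s=robot.state()
for k in s: print(k,s[k].round(3) if hasattr(s[k],'round') else s[k])
E
```

```text
clock 0.6
joint_pos [-0.643 -0.05  -0.322  1.299  0.     2.064]
qd [ 1.237 -0.449 -0.423  0.008  0.006  1.218]
joint_efforts [ -6.45  -21.736  24.632   0.48   -0.226  -1.063]
tcp_pos [ 0.283 -0.212  0.231]
orientation [-0.153  0.691 -0.69   0.152]
wrist_force [ 1.67  -0.248  0.296]
torque [-0.029 -0.08   0.032]
grip_width 1.0003338309787446
```

Request:
{"name": "send_rows", "arguments": {"rows": [[-3,0,-4,0,-8,0],[-6,0,-8,0,-16,0],[-9,0,-12,0,-24,0],[-13,0,-15,0,-32,0],[-16,0,-19,0,-40,0],[-19,0,-23,0,-48,0],[-23,0,-27,0,-56,0],[-26,0,-31,0,-64,0],[-30,0,-35,0,-72,0],[-33,0,-39,0,-80,0]]}}

```text
clock: 1.6
tcp_pos: [0.4154, 0.268, 0.2309]
orientation: [0.562, -0.429, 0.429, -0.562]
wrist_force: [0.5, -0.7, 0.3]
grip_width: 0.999
```

```bash
python3 - <<'E'
from plant import robot
from h import *
s=robot.state()
print(s['joint_pos'].round(3)); print(R.from_quat(s["orientation"]).as_matrix().round(3))
E
```

```text
[ 0.573  0.23  -0.01   1.331 -0.     1.877]
[[ 0.264 -0.     0.964]
 [-0.964 -0.001  0.264]
 [ 0.    -1.    -0.   ]]
```

Request:
{"name": "send_rows", "arguments": {"rows": [[-2,0,1.5,0,-8,0],[-4,0,3,0,-16,0],[-6.5,0,4.4,0,-24,0],[-6.5,0,4.4,0,-32,0],[-6.5,0,4.4,0,-40,0],[-6.5,0,4.4,0,-48,0],[-6.5,0,4.4,0,-56,0],[-6.5,0,4.4,0,-60,0],[-6.5,0,4.4,0,-60,0],[-6.5,0,4.4,0,-60,0]]}}

```text
clock: 2.6
tcp_pos: [0.4407, 0.3399, 0.2309]
orientation: [0.701, -0.093, 0.093, -0.701]
wrist_force: [0.7, -0.1, 0.8]
grip_width: 1.003
```

```bash
python3 - <<'E'
from plant import robot
from h import *
s=robot.state()
print(s['joint_pos'].round(3),s['tcp_pos']); print(R.from_quat(s["orientation"]).as_matrix().round(3))
im=robot.capture("wrist"); cv2.imwrite("pics/w1.png",im)
E
```

```text
[0.657 0.355 0.161 1.378 0.    0.921] [0.44073268 0.33994438 0.23087717]
[[ 0.965 -0.001  0.261]
 [-0.261 -0.001  0.965]
 [-0.001 -1.    -0.001]]
```

View pics/w1.png

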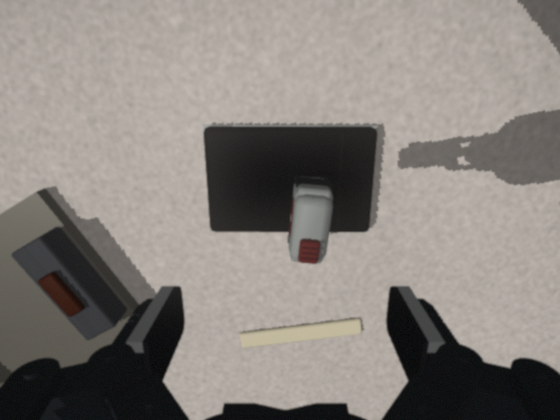

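```bash
python3 - <<'E'
import cv2
t=cv2.imread("pics/w1.png")
cv2.imwrite("pics/w1a.png",cv2.resize(t[110:275,195:390],None,fx=4,fy=4,interpolation=cv2.INTER_CUBIC))
E
```

```text
(no output)
```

View pics/w1a.png

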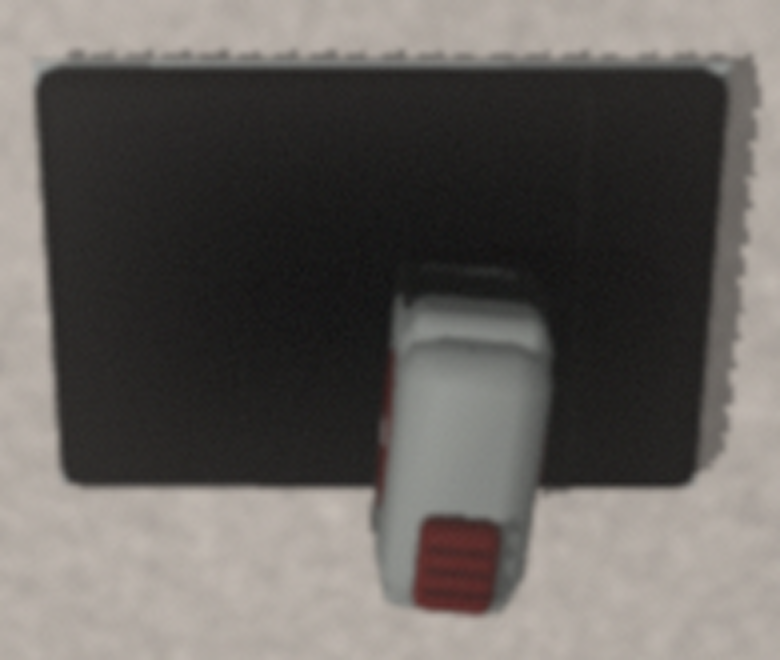

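```bash
python3 - <<'E'
from h import *
from plant import robot
s=robot.state(); m=robot.camera_model("wrist"); T=wristT(s,m)
w=np.array([atz(m,p,.022,T) for p in crop([(35,68),(730,68),(695,485),(63,485)],(195,110),4)])
p=np.array([atz(m,p,.09,T) for p in crop([(423,516),(503,520),(495,612),(414,607)],(195,110),4)])
for n,q in(("w",w),("pad",p)):
    print(n,q.mean(0).round(4),[np.linalg.norm(q[i]-q[i-1]).round(4) for i in range(4)])
    for a,b in((0,3),(1,2)):
        d=q[b]-q[a]; print(np.degrees(np.arctan2(d[1],d[0])).round(2))
    d=q[1]-q[0]; print('y',np.degrees(np.arctan2(d[1],d[0])).round(2)-90)
    d=q[2]-q[3]; print('y',np.degrees(np.arctan2(d[1],d[0])).round(2)-90)
l=[atz(m,p,.084,T) for p in crop([(405,345),(381,590)],(195,110),4)]
r=[atz(m,p,.084,T) for p in crop([(548,350),(522,600)],(195,110),4)]
for q in(l,r):
    d=q[1]-q[0]; print('side',q, np.degrees(np.arctan2(d[1],d[0])).round(2))
print(s['tcp_pos'])
E
```

```text
w [0.4416 0.3448 0.022 ] [np.float64(0.1071), np.float64(0.1662), np.float64(0.1072), np.float64(0.1666)]
-15.38
-15.21
y -15.079999999999998
y -15.079999999999998
pad [0.4894 0.3487 0.09  ] [np.float64(0.0216), np.float64(0.0172), np.float64(0.0219), np.float64(0.0178)]
-19.5
-17.83
y -18.180000000000007
y -18.989999999999995
side [array([0.44027992, 0.3495531 , 0.084     ]), array([0.49378419, 0.33018163, 0.084     ])] -19.9
side [array([0.44915729, 0.37830024, 0.084     ]), array([0.50436087, 0.35996167, 0.084     ])] -18.38
[0.44079868 0.33995806 0.2309927 ]
```

Request:
{"name": "send_rows", "arguments": {"rows": [[2.7,2,2.2,0,3.7,0],[2.7,6,2.2,0,3.7,0],[2.7,10,2.2,0,3.7,0],[2.7,10,2.2,0,3.7,0],[2.7,10,2.2,0,3.7,0],[2.7,10,2.2,0,3.7,0]]}}

```text
clock: 3.25
tcp_pos: [0.4741, 0.3554, 0.134]
orientation: [-0.697, 0.114, -0.116, 0.699]
wrist_force: [0.1, 0.8, 0.5]
grip_width: 1.002
```

```bash
python3 - <<'E'
from plant import robot
from h import *
s=robot.state()
print(s['joint_pos'].round(3),s['tcp_pos']); print(R.from_quat(s["orientation"]).as_matrix().round(3))
im=robot.capture("wrist"); cv2.imwrite("pics/w2.png",im)
E
```

```text
[0.643 0.474 0.087 1.179 0.    0.97 ] [0.47407089 0.35535631 0.13396983]
[[ 0.947  0.003  0.321]
 [-0.321  0.003  0.947]
 [ 0.002 -1.     0.004]]
```

View pics/w2.png

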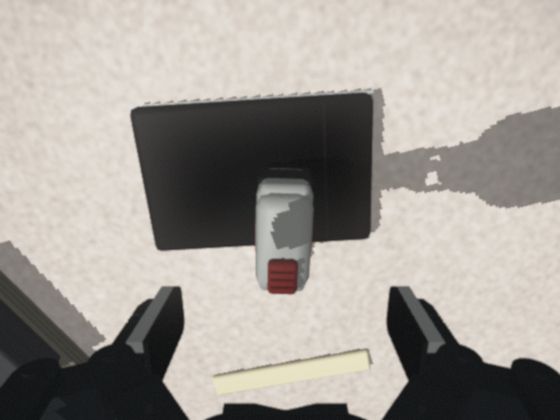

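Request:
{"name": "send_rows", "arguments": {"rows": [[0,2,0,0,0,0],[0,5,0,0,0,0],[0,7.5,0,0,0,0],[0,9,0,0,0,0],[0,9.3,0,0,0,0],[0,9.3,0,0,0,0],[0,9.3,0,0,0,0],[0,9.3,0,0,0,0]]}}

```text
clock: 4.1
tcp_pos: [0.4738, 0.3552, 0.0401]
orientation: [-0.697, 0.114, -0.116, 0.699]
wrist_force: [0.0, 0.1, 0.5]
grip_width: 1.001
```

```bash
python3 - <<'E'
from plant import robot
from h import *
s=robot.state()
print(s['tcp_pos'],s['wrist_force']); print(R.from_quat(s["orientation"]).as_matrix().round(4))
im=robot.capture("wrist"); cv2.imwrite("pics/w3.png",im)
im=robot.capture("side"); cv2.imwrite("pics/s3.png",cv2.resize(im[230:380,120:320],None,fx=4,fy=4,interpolation=cv2.INTER_CUBIC))
E
```

```text
[0.47384113 0.35519225 0.0401405 ] [0.04160758 0.08638809 0.45047644]
[[ 0.947   0.0027  0.3211]
 [-0.3211  0.002   0.947 ]
 [ 0.0019 -1.      0.0028]]
```

View pics/w3.png

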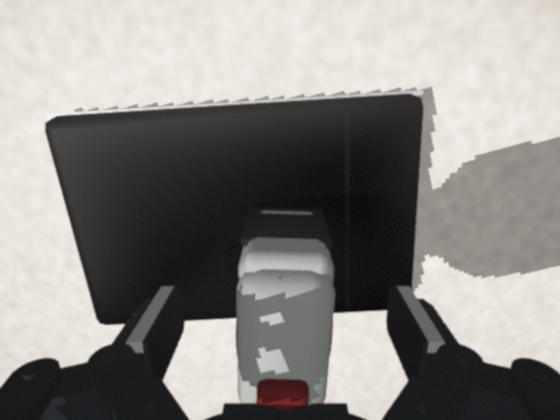

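View pics/s3.png

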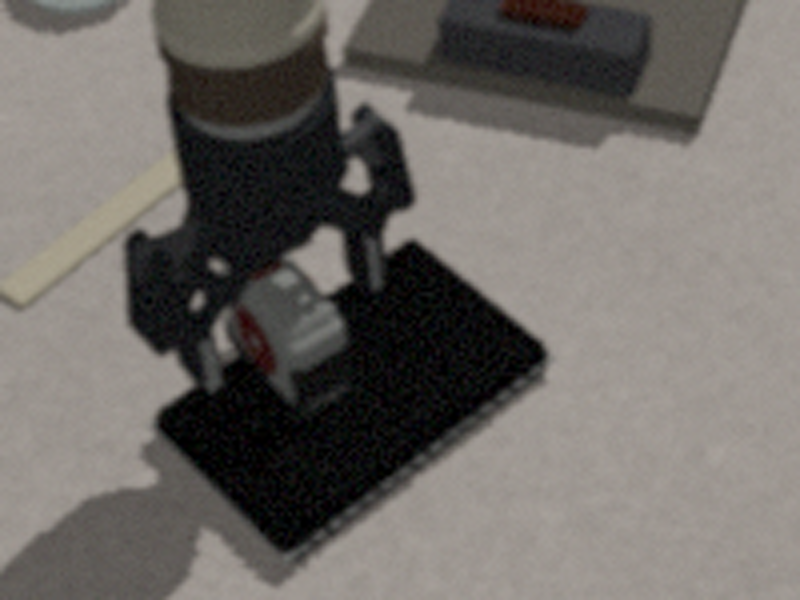

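The gripper straddles the grey case, which is centred at col ~286 between the fingers. I'll close now.

Request:
{"name": "send_rows", "arguments": {"rows": [[0,0,0,0,0,0],[0,0,0,0,0,0],[0,0,0,0,0,0],[0,0,0,0,0,0],[0,0,0,0,0,0],[0,0,0,0,0,0],[0,0,0,0,0,0],[0,0,0,0,0,0],[0,0,0,0,0,0]], "grip": 0}}

```text
clock: 5.1
tcp_pos: [0.4728, 0.3545, 0.0385]
orientation: [-0.698, 0.115, -0.115, 0.698]
wrist_force: [-0.3, 0.2, 3.5]
grip_width: 0.391
```

```bash
python3 - <<'E'
from plant import robot
from h import *
s=robot.state()
print(s['tcp_pos'],s['wrist_force'],s['torque'],s['grip_width']); print(R.from_quat(s["orientation"]).as_matrix().round(4))
E
```

```text
[0.47279896 0.35447927 0.03849977] [-0.26939766  0.19962962  3.49060187] [ 0.01108752  0.11971726 -0.05476718] 0.39141624906297035
[[ 9.470e-01  2.000e-04  3.211e-01]
 [-3.211e-01  3.000e-04  9.470e-01]
 [ 1.000e-04 -1.000e+00  4.000e-04]]
```

Request:
{"name": "send_rows", "arguments": {"rows": [[0,-0.5,0,0,0,0],[0,-2,0,0,0,0],[0,-5,0,0,0,0],[0,-9,0,0,0,0],[1,-13,-2,0,-3,0],[3,-17,-6,0,-8,0],[5,-20,-10,0,-14,0],[7,-21,-14,0,-20,0],[8.5,-21,-18,0,-26,0],[10,-21,-22,0,-32.8,0]]}}

```text
clock: 6.1
tcp_pos: [0.4965, 0.1115, 0.2485]
orientation: [0.702, 0.088, -0.088, -0.701]
wrist_force: [1.1, -0.4, -3.9]
grip_width: 0.393
```

```bash
python3 - <<'E'
from plant import robot
from h import *
s=robot.state()
print(s['tcp_pos'],s['wrist_force'],s['torque'],s['grip_width']); print(R.from_quat(s["orientation"]).as_matrix().round(4))
E
```

```text
[0.49645872 0.11154495 0.24853823] [ 1.11821012 -0.40945573 -3.89895193] [ 0.00929581 -0.02198224 -0.01794743] 0.39257512293368874
[[ 9.689e-01  0.000e+00 -2.473e-01]
 [ 2.473e-01 -7.000e-04  9.689e-01]
 [-1.000e-04 -1.000e+00 -7.000e-04]]
```

Request:
{"name": "send_rows", "arguments": {"rows": [[-0.7,0,-4,0,0,0],[-1.4,0,-8,0,0,0],[-2,0,-11.2,0,0,0],[-2,0,-11.9,0,0,0],[-2,0,-11.9,0,0,0],[-2,0,-11.9,0,0,0],[-2,0,-11.9,0,0,0]]}}

```text
clock: 6.8
tcp_pos: [0.506, -0.0052, 0.248]
orientation: [-0.702, -0.087, 0.088, 0.702]
wrist_force: [-0.2, -0.4, -4.0]
grip_width: 0.393
```

```bash
python3 - <<'E'
from plant import robot
from h import *
s=robot.state()
print(s['tcp_pos'],s['wrist_force'],s['torque'],s['grip_width']); print(R.from_quat(s["orientation"]).as_matrix().round(4))
im=robot.capture("wrist"); cv2.imwrite("pics/w4.png",im)
im=robot.capture("side"); cv2.imwrite("pics/s4.png",im)
E
```

```text
[ 0.50602408 -0.00523633  0.24796524] [-0.18474505 -0.35144598 -3.97385083] [-0.03525383  0.02656318 -0.03905665] 0.39307859210024765
[[ 9.696e-01 -9.000e-04 -2.448e-01]
 [ 2.448e-01  4.000e-04  9.696e-01]
 [-8.000e-04 -1.000e+00  6.000e-04]]
```

View pics/w4.png

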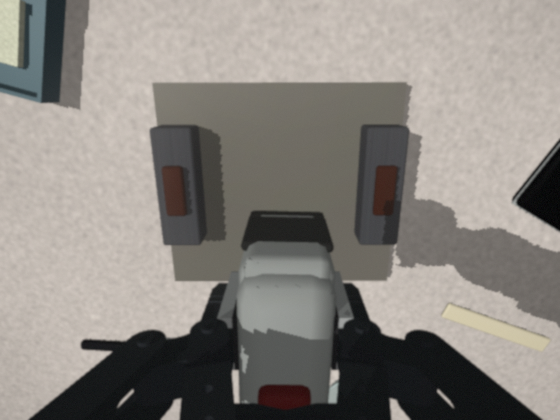

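View pics/s4.png

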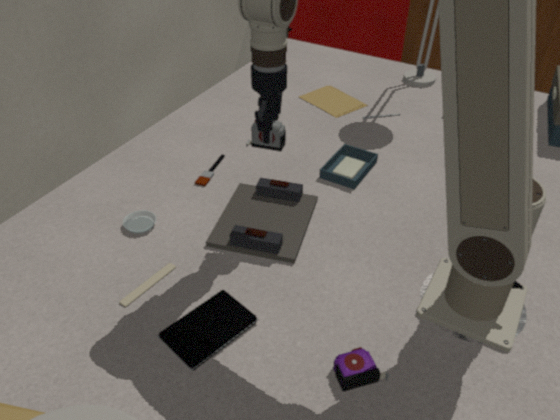

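```bash
python3 - <<'E'
import cv2,numpy as np
t=cv2.imread("pics/w4.png")
c=[(138,68),(392,68),(160,262),(376,262)]
a=[cv2.resize(t[y:y+30,x:x+30],None,fx=10,fy=10,interpolation=cv2.INTER_CUBIC) for x,y in c]
cv2.imwrite("pics/w4c.png",np.vstack([np.hstack(a[:2]),np.hstack(a[2:])]))
E
```

```text
(no output)
```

View pics/w4c.png

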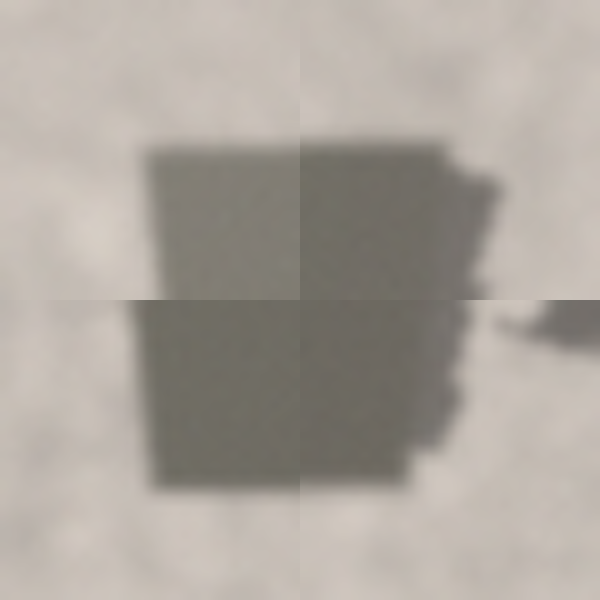

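```bash
python3 - <<'E'
from h import *
from plant import robot
s=robot.state(); m=robot.camera_model("wrist"); T=wristT(s,m)
px=[crop([p],o,10)[0] for p,o in(((147,148),(138,68)),((148,142),(392,68)),((150,190),(160,262)),((110,187),(376,262)))]
for z in(.010,.014,.018,.022):
    nl,nr,fl,fr=[atz(m,p,z,T) for p in px]
    n=np.linalg.norm
    a=lambda d:np.degrees(np.arctan2(d[1],d[0])).round(2)
    print(z,'x len',n(fl-nl).round(4),n(fr-nr).round(4),'y len',n(nr-nl).round(4),n(fr-fl).round(4),'c',((nl+nr+fl+fr)/4).round(4),'edge',((fl+fr)/2).round(4),a(fl-nl),a(fr-nr),a(fr-fl)-90,a(nr-nl)-90)
# tape pad check
E
```

```text
0.01 x len 0.2231 0.2234 y len 0.2533 0.2544 c [ 0.5239 -0.0052  0.01  ] edge [0.632  0.0224 0.01  ] 14.17 14.45 14.280000000000001 14.340000000000003
0.014 x len 0.2207 0.221 y len 0.2506 0.2517 c [ 0.5228 -0.0054  0.014 ] edge [0.6298 0.0219 0.014 ] 14.17 14.45 14.280000000000001 14.340000000000003
0.018 x len 0.2184 0.2187 y len 0.248 0.249 c [ 0.5217 -0.0056  0.018 ] edge [0.6276 0.0214 0.018 ] 14.17 14.45 14.280000000000001 14.340000000000003
0.022 x len 0.216 0.2163 y len 0.2453 0.2463 c [ 0.5207 -0.0059  0.022 ] edge [0.6254 0.0209 0.022 ] 14.17 14.45 14.280000000000001 14.340000000000003
```

Request:
{"name": "send_rows", "arguments": {"rows": [[3,0,0,0,-0.2,0],[7,2,-0.3,0,-0.2,0],[8.8,6,-0.3,0,-0.2,0],[8.8,10,-0.3,0,-0.2,0],[8.8,14,-0.3,0,-0.2,0],[8.8,17,-0.3,0,-0.2,0],[8.8,18,-0.3,0,-0.2,0],[8.8,18,-0.3,0,-0.2,0],[8.8,18,-0.3,0,-0.2,0]]}}

```text
clock: 7.8
tcp_pos: [0.5938, 0.0125, 0.07]
orientation: [0.702, 0.089, -0.087, -0.701]
wrist_force: [0.8, 0.3, -4.1]
grip_width: 0.39
```

```bash
python3 - <<'E'
from plant import robot
from h import *
s=robot.state()
print(s['tcp_pos'],s['wrist_force'],s['torque'],s['grip_width']); print(R.from_quat(s["orientation"]).as_matrix().round(4))
im=robot.capture("side"); cv2.imwrite("pics/s5.png",cv2.resize(im[130:270,190:340],None,fx=5,fy=5,interpolation=cv2.INTER_CUBIC))
im=robot.capture("top"); cv2.imwrite("pics/t5.png",cv2.resize(im[130:250,210:350],None,fx=5,fy=5,interpolation=cv2.INTER_CUBIC))
E
```

```text
[0.59379178 0.01251859 0.0700003 ] [ 0.83847484  0.29438517 -4.06899807] [-0.02834503 -0.01101344 -0.02403308] 0.3900464769892781
[[ 9.690e-01  2.900e-03 -2.472e-01]
 [ 2.472e-01  1.000e-04  9.690e-01]
 [ 2.800e-03 -1.000e+00 -7.000e-04]]
```

View pics/s5.png

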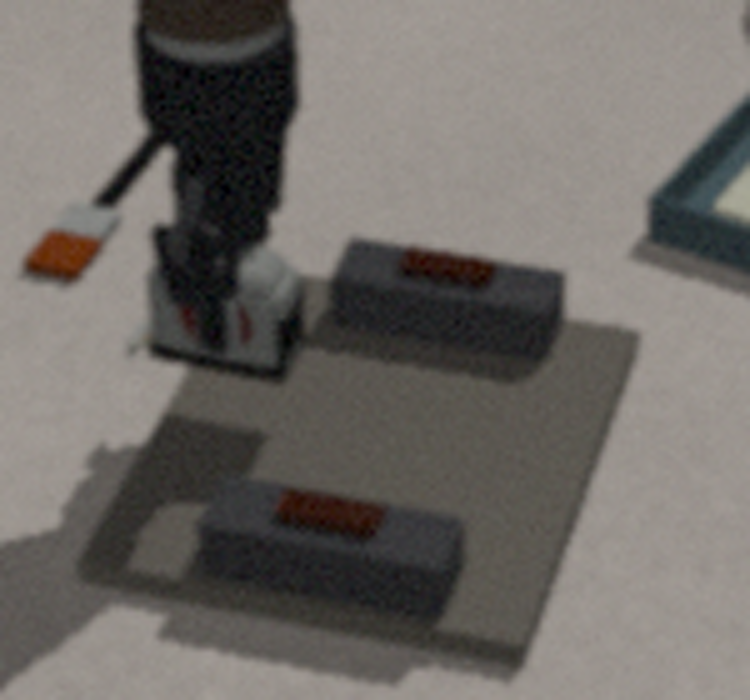

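View pics/t5.png

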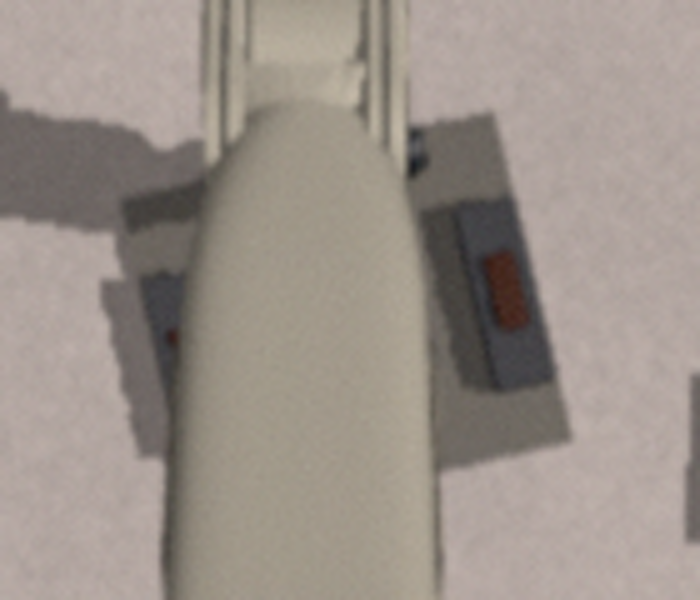

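```bash
python3 - <<'E'
from h import *
from plant import robot
s=robot.state(); m=robot.camera_model("side")
u=np.array([.9692,.2462,0]);v=np.array([-.2462,.9692,0]);t=s['tcp_pos']
e=np.array([.630,.023,.015])
def P(n,p): q=np.array(proj(m,p)); print(n,((q-(190,130)+.5)*5-.5).round(0))
P('fl',e+.125*v);P('fr',e-.125*v);P('nl',e-.22*u+.125*v);P('nr',e-.22*u-.125*v)
for dz in(-.0225,-.0145,): P('hook+y',t+.048*u+.0095*v+[0,0,dz]); P('hook-y',t+.048*u-.0095*v+[0,0,dz])
for a in(1,-1):
  for b in (1,-1): P(('sole',a,b),t+a*.036*u+b*.017*v-[0,0,.0165])
E
```

```text
fl [ 76. 563.]
fr [248. 267.]
nl [524. 650.]
nr [640. 333.]
hook+y [138. 358.]
hook-y [151. 336.]
hook+y [137. 346.]
hook-y [150. 324.]
('sole', 1, 1) [154. 362.]
('sole', 1, -1) [178. 322.]
('sole', -1, 1) [292. 386.]
('sole', -1, -1) [313. 346.]
```

```bash
python3 - <<'E'
import cv2
t=cv2.imread("pics/s5.png")
cv2.imwrite("pics/s5b.png",cv2.resize(t[200:420,80:340],None,fx=3,fy=2.7,interpolation=cv2.INTER_CUBIC))
E
```

```text
(no output)
```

View pics/s5b.png

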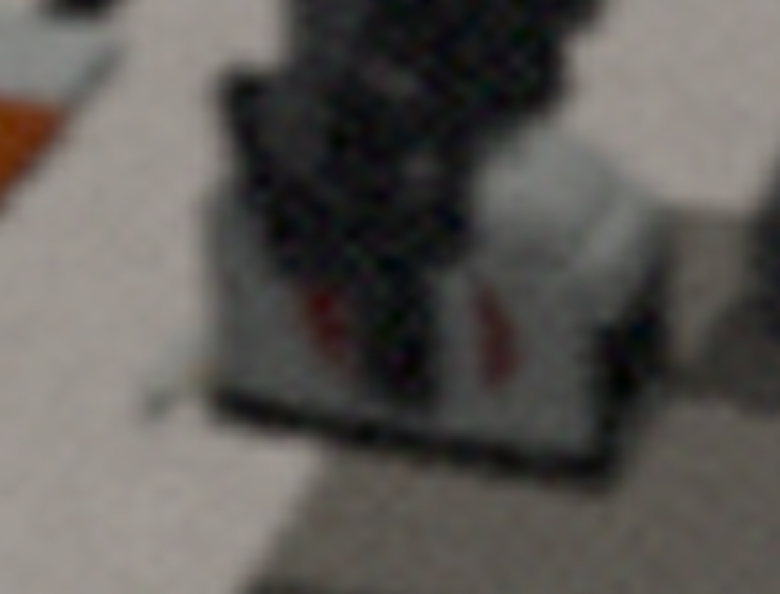

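Request:
{"name": "send_rows", "arguments": {"rows": [[0,0.8,0,0,0,0],[0,1.6,0,0,0,0],[0,2.1,0,0,0,0],[0,2.3,0,0,0,0],[0,2.3,0,0,0,0],[0,2.3,0,0,0,0]]}}

```text
clock: 8.5
tcp_pos: [0.5925, 0.012, 0.0453]
orientation: [-0.702, -0.088, 0.088, 0.702]
wrist_force: [0.9, 0.2, -3.8]
grip_width: 0.391
```

Request:
{"name": "send_rows", "arguments": {"rows": [[0,0.1,0,0,0,0],[0,0.2,0,0,0,0],[0,0.3,0,0,0,0],[0,0.4,0,0,0,0],[0,0.4,0,0,0,0]]}}

```text
clock: 9.0
tcp_pos: [0.5922, 0.0121, 0.0411]
orientation: [-0.702, -0.088, 0.088, 0.702]
wrist_force: [0.5, 0.0, -4.8]
grip_width: 0.392
```

Request:
{"name": "send_rows", "arguments": {"rows": [[0,0.1,0,0,0,0],[0,0.2,0,0,0,0],[0,0.3,0,0,0,0],[0,0.3,0,0,0,0]]}}

```text
clock: 9.4
tcp_pos: [0.5922, 0.0121, 0.0381]
orientation: [-0.702, -0.088, 0.088, 0.702]
wrist_force: [0.7, 0.1, -3.1]
grip_width: 0.397
```

Request:
{"name": "send_rows", "arguments": {"rows": [[0,0.1,0,0,0,0],[0,0.2,0,0,0,0],[0,0.2,0,0,0,0]]}}

```text
clock: 9.7
tcp_pos: [0.5922, 0.0121, 0.0361]
orientation: [-0.702, -0.088, 0.088, 0.702]
wrist_force: [-0.4, 0.6, -4.8]
grip_width: 0.392
```

Request:
{"name": "send_rows", "arguments": {"rows": [[0,0.1,0,0,0,0],[0,0.2,0,0,0,0],[0,0.2,0,0,0,0]]}}

```text
clock: 10.0
tcp_pos: [0.5922, 0.012, 0.0341]
orientation: [-0.702, -0.088, 0.088, 0.702]
wrist_force: [0.4, 0.5, -5.0]
grip_width: 0.392
```

Sole is about 17.6 mm up and still free. I'll go in 1 mm steps.

Request:
{"name": "send_rows", "arguments": {"rows": [[0,0.05,0,0,0,0],[0,0.1,0,0,0,0],[0,0.1,0,0,0,0]]}}

```text
clock: 10.3
tcp_pos: [0.5923, 0.0121, 0.0332]
orientation: [0.702, 0.088, -0.088, -0.702]
wrist_force: [-0.3, -0.6, -3.7]
grip_width: 0.392
```

Request:
{"name": "send_rows", "arguments": {"rows": [[0,0.05,0,0,0,0],[0,0.1,0,0,0,0],[0,0.1,0,0,0,0]]}}

```text
clock: 10.6
tcp_pos: [0.5924, 0.0121, 0.0322]
orientation: [0.702, 0.088, -0.088, -0.702]
wrist_force: [0.2, 0.7, -3.4]
grip_width: 0.39
```

Request:
{"name": "send_rows", "arguments": {"rows": [[0,0.05,0,0,0,0],[0,0.1,0,0,0,0],[0,0.1,0,0,0,0]]}}

```text
clock: 10.9
tcp_pos: [0.5924, 0.0121, 0.0322]
orientation: [0.702, 0.088, -0.088, -0.702]
wrist_force: [-3.2, 0.5, 3.5]
grip_width: 0.397
```

Request:
{"name": "send_rows", "arguments": {"rows": [[0,0.05,0,0,0,0],[0,0.05,0,0,0,0]]}}

```text
clock: 11.1
tcp_pos: [0.5924, 0.0121, 0.0321]
orientation: [0.702, 0.088, -0.088, -0.702]
wrist_force: [-3.6, 0.4, 6.9]
grip_width: 0.396
```

Request:
{"name": "send_rows", "arguments": {"rows": [[0,-0.05,0,0,0,0],[0,-0.05,0,0,0,0]]}}

```text
clock: 11.3
tcp_pos: [0.5924, 0.0121, 0.0321]
orientation: [0.702, 0.088, -0.088, -0.702]
wrist_force: [-3.9, 0.1, 6.1]
grip_width: 0.39
```

```bash
python3 - <<'E'
from plant import robot
from h import *
s=robot.state()
print(s['tcp_pos'],s['wrist_force'],s['torque'],s['grip_width']); print(R.from_quat(s["orientation"]).as_matrix().round(4))
im=robot.capture("side"); cv2.imwrite("pics/s6.png",cv2.resize(im[170:230,200:270],None,fx=10,fy=10,interpolation=cv2.INTER_CUBIC))
E
```

```text
[0.59241052 0.0120584  0.03214548] [-3.92651343  0.12096091  6.09553482] [-1.00602678e-02  8.25470767e-01 -2.54830461e-04] 0.38994489817675837
[[ 9.692e-01  5.000e-04 -2.464e-01]
 [ 2.464e-01  0.000e+00  9.692e-01]
 [ 5.000e-04 -1.000e+00 -1.000e-04]]
```

View pics/s6.png

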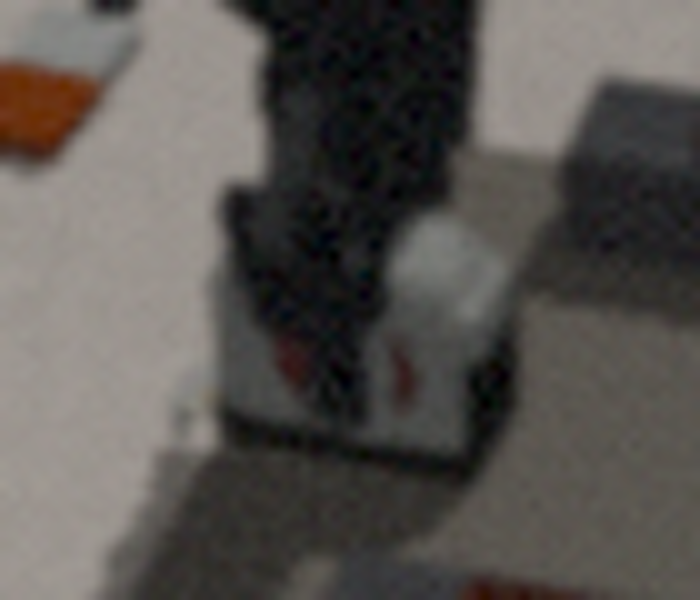

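Request:
{"name": "send_rows", "arguments": {"rows": [[0,-0.03,0,0,0,0],[-0.2,-0.03,0,0,0,0],[-0.4,-0.03,0,0,0,0],[-0.6,-0.03,0,0,0,0]]}}

```text
clock: 11.75
tcp_pos: [0.5884, 0.0107, 0.0322]
orientation: [0.702, 0.089, -0.086, -0.702]
wrist_force: [2.4, 1.8, 1.0]
grip_width: 0.391
```

Request:
{"name": "send_rows", "arguments": {"rows": [[-0.2,0,0,0,0,0],[-0.4,0,0,0,0,0]]}}

```text
clock: 11.95
tcp_pos: [0.5838, 0.0096, 0.0322]
orientation: [0.702, 0.089, -0.087, -0.702]
wrist_force: [3.8, 0.8, 2.3]
grip_width: 0.393
```

Request:
{"name": "send_rows", "arguments": {"rows": [[-0.2,0,0,0,0,0],[-0.4,0,0,0,0,0]]}}

```text
clock: 12.15
tcp_pos: [0.5799, 0.0087, 0.0322]
orientation: [0.702, 0.089, -0.087, -0.702]
wrist_force: [5.6, 2.0, 1.4]
grip_width: 0.39
```

Request:
{"name": "send_rows", "arguments": {"rows": [[-0.3,0,0,0,0,0],[-0.6,0,0,0,0,0],[-0.9,0,0,0,0,0],[-1.2,0,0,0,0,0],[-1.5,0,0,0,0,0]]}}

```text
clock: 12.65
tcp_pos: [0.5656, 0.0052, 0.0322]
orientation: [-0.701, -0.089, 0.087, 0.702]
wrist_force: [6.3, 1.7, 1.5]
grip_width: 0.389
```

Request:
{"name": "send_rows", "arguments": {"rows": [[-0.3,0,0,0,0,0],[-0.6,0,0,0,0,0],[-0.9,0,0,0,0,0],[-1.2,0,0,0,0,0],[-1.5,0,0,0,0,0],[-1.5,0,0,0,0,0]]}}

```text
clock: 13.25
tcp_pos: [0.5505, 0.0016, 0.0322]
orientation: [-0.701, -0.089, 0.087, 0.702]
wrist_force: [4.0, 1.2, 2.7]
grip_width: 0.391
```

```bash
python3 - <<'E'
from plant import robot
from h import *
s=robot.state()
print(s['tcp_pos'],s['wrist_force'],s['torque'],s['grip_width']); print(R.from_quat(s["orientation"]).as_matrix().round(4))
im=robot.capture("side"); cv2.imwrite("pics/s7.png",cv2.resize(im[170:240,200:280],None,fx=10,fy=10,interpolation=cv2.INTER_CUBIC)[:600])
E
```

```text
[0.55052966 0.00162998 0.03216883] [3.99641486 1.22987098 2.66532549] [ 0.36984575 -0.91371771  0.03187474] 0.39143096363607555
[[ 9.69e-01  2.20e-03 -2.47e-01]
 [ 2.47e-01  9.00e-04  9.69e-01]
 [ 2.40e-03 -1.00e+00  4.00e-04]]
```

View pics/s7.png

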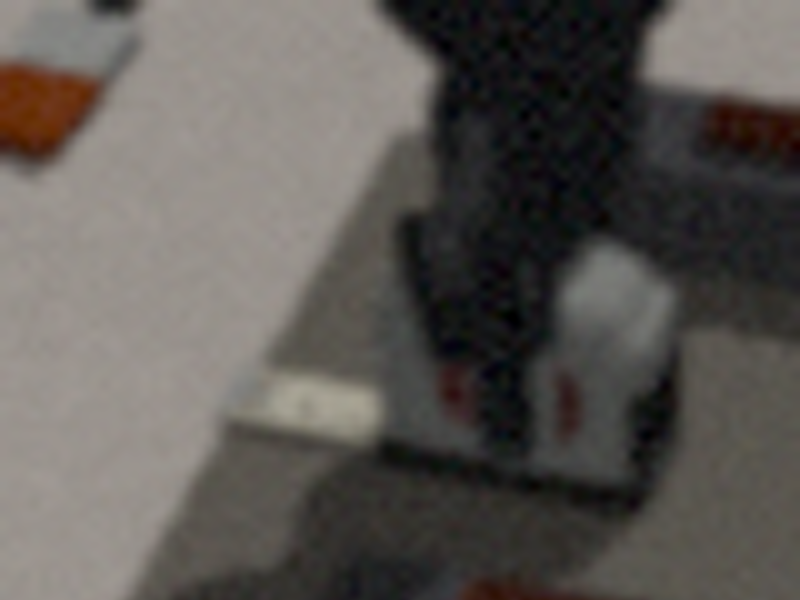

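```bash
cat >> h.py <<'E'
U=np.array([.9692,.2462,0]);V=np.array([-.2462,.9692,0]);Eg=np.array([.630,.023,0])
def pk(p): return np.round([(p-Eg)@U*1e3,(p-Eg)@V*1e3],1)
E
python3 - <<'E'
from h import *
from plant import robot
m=robot.camera_model("side")
for n,px,z in(('nose',(383,447),.0156),('rear',(637,500),.0156),('edge a',(380,160),.0156),('edge b',(300,305),.0156),('edge c',(190,500),.0156),('hook top outer+y',(230,408),.0176),('hook bot',(228,432),.0096)):
    print(n,pk(atz(m,crop([px],(200,170),10)[0],z)))
E
```

```text
nose [-41.4   4.9]
rear [-109.6    7.5]
edge a [   0.  -111.9]
edge b [ -1. -45.]
edge c [-1.8 37.9]
hook top outer+y [0.5 2.9]
hook bot [1.5 3. ]
```

Request:
{"name": "send_rows", "arguments": {"rows": [[-0.3,0,0,0,0,0],[-0.6,0,0,0,0,0],[-0.9,0,0,0,0,0],[-1.2,0,0,0,0,0],[-1.5,0,0,0,0,0],[-1.8,0,0,0,0,0],[-2.1,0,0,0,0,0],[-2.4,0,0,0,0,0],[-2.7,0,0,0,0,0],[-3.0,0,0,0,0,0]]}}

```text
clock: 14.3
tcp_pos: [0.522, -0.0055, 0.0322]
orientation: [-0.701, -0.089, 0.087, 0.702]
wrist_force: [6.0, 2.5, 3.2]
grip_width: 0.393
```

Request:
{"name": "send_rows", "arguments": {"rows": [[-0.3,0,0,0,0,0],[-0.6,0,0,0,0,0],[-0.9,0,0,0,0,0],[-1.2,0,0,0,0,0],[-1.5,0,0,0,0,0],[-1.8,0,0,0,0,0],[-2.1,0,0,0,0,0],[-2.4,0,0,0,0,0],[-2.7,0,0,0,0,0],[-3.0,0,0,0,0,0]]}}

```text
clock: 15.3
tcp_pos: [0.493, -0.0129, 0.0322]
orientation: [-0.701, -0.089, 0.087, 0.702]
wrist_force: [5.8, 2.9, 2.3]
grip_width: 0.392
```

```bash
python3 - <<'E'
from plant import robot
from h import *
s=robot.state()
print(s['tcp_pos'],pk(s['tcp_pos']),s['wrist_force'],s['grip_width']); print(R.from_quat(s["orientation"]).as_matrix().round(4))
E
```

```text
[ 0.49297592 -0.01289931  0.03221096] [-141.6   -1.1] [5.82941561 2.87553982 2.28803747] 0.3920402257938422
[[ 9.689e-01  3.200e-03 -2.476e-01]
 [ 2.476e-01  1.500e-03  9.689e-01]
 [ 3.400e-03 -1.000e+00  6.000e-04]]
```

Request:
{"name": "send_rows", "arguments": {"rows": [[-0.3,0,0,0,0,0],[-0.6,0,0,0,0,0],[-0.9,0,0,0,0,0],[-1.2,0,0,0,0,0],[-1.5,0,0,0,0,0],[-1.6,0,0,0,0,0],[-1.6,0,0,0,0,0],[-1.6,0,0,0,0,0],[-1.6,0,0,0,0,0]]}}

```text
clock: 16.2
tcp_pos: [0.4772, -0.0169, 0.0322]
orientation: [-0.701, -0.089, 0.087, 0.702]
wrist_force: [4.4, 3.3, 4.5]
grip_width: 0.393
```

```bash
python3 - <<'E'
from plant import robot
from h import *
s=robot.state()
print(s['tcp_pos'],pk(s['tcp_pos']),s['wrist_force'],s['torque'],s['grip_width']); print(R.from_quat(s["orientation"]).as_matrix().round(4))
im=robot.capture("side"); cv2.imwrite("pics/s8r.png",im);cv2.imwrite("pics/s8.png",cv2.resize(im[170:245,210:310],None,fx=8,fy=8,interpolation=cv2.INTER_CUBIC)[:600])
E
```

```text
[ 0.47718599 -0.01690081  0.032169  ] [-157.9   -1. ] [4.41013482 3.30368674 4.54428027] [ 0.58434903 -0.98514679  0.20679847] 0.39348568785841953
[[ 9.689e-01  2.400e-03 -2.475e-01]
 [ 2.475e-01  1.400e-03  9.689e-01]
 [ 2.700e-03 -1.000e+00  7.000e-04]]
```

View pics/s8.png

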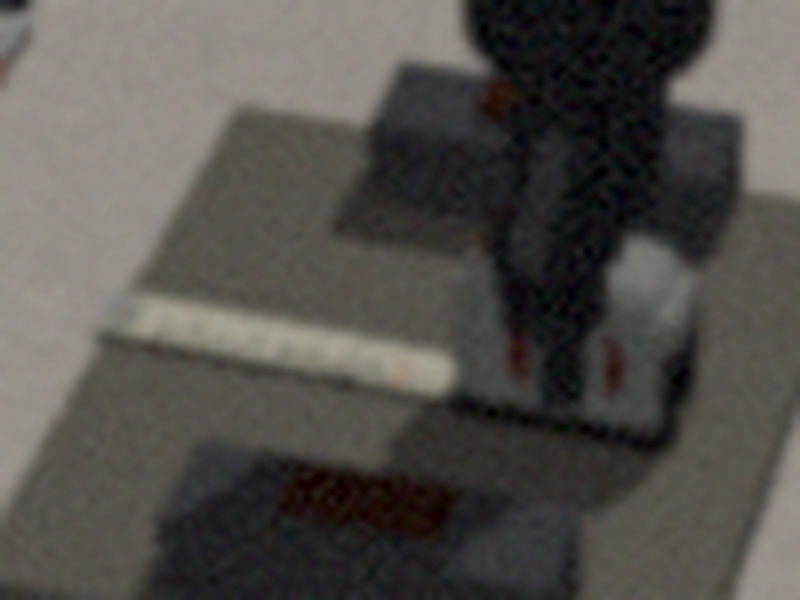

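```bash
python3 - <<'E'
from h import *
from plant import robot
m=robot.camera_model("side")
for n,px,z in(('blade nose lo',(455,396),.0176),('blade nose hi',(455,350),.0176),('blade hook lo',(108,338),.0176),('blade hook hi',(128,294),.0176),('edge',(175,210),.0156),('edge',(50,445),.0156),('solefront',(460,408),.0156),('rear',(670,445),.0156)):
    print(n,pk(atz(m,crop([px],(210,170),8)[0],z)))
E
```

```text
blade nose lo [-117.4    5.8]
blade nose hi [-110.9  -16. ]
blade hook lo [-2.8  8.1]
blade hook hi [ -1.1 -14.9]
edge [  0.4 -63.8]
edge [-3.  60.2]
solefront [-119.9    8.7]
rear [-187.6    8.2]
```

Request:
{"name": "send_rows", "arguments": {"rows": [[0,-0.02,0,0,0,0],[0,-0.04,0,0,0,0],[0,-0.04,0,0,0,0]]}}

```text
clock: 16.55
tcp_pos: [0.4767, -0.017, 0.0322]
orientation: [-0.701, -0.089, 0.088, 0.702]
wrist_force: [4.8, 2.2, 2.3]
grip_width: 0.393
```

Request:
{"name": "send_rows", "arguments": {"rows": [[0,0,0,0,0,0],[0,0,0,0,0,0],[0,0,0,0,0,0],[0,0,0,0,0,0],[0,0,0,0,0,0]], "grip": 0.85}}

```text
clock: 17.05
tcp_pos: [0.4755, -0.0176, 0.0317]
orientation: [-0.702, -0.087, 0.088, 0.702]
wrist_force: [-0.0, -0.2, 0.6]
grip_width: 0.851
```

Request:
{"name": "send_rows", "arguments": {"rows": [[0,-1,0,0,0,0],[0,-4,0,0,0,0],[0,-8.5,0,0,0,0],[1,-13,0,0,0,0],[4,-16,0,0,0,0],[8,-18,0,0,0,0],[12,-18,0,0,0,0],[14,-18,0,0,0,0],[14,-18,0,0,0,0],[14,-18,0,0,0,0]]}}

```text
clock: 18.05
tcp_pos: [0.6111, 0.017, 0.2118]
orientation: [0.702, 0.087, -0.088, -0.702]
wrist_force: [-0.3, 1.2, -0.0]
grip_width: 0.848
```

```bash
python3 - <<'E'
from plant import robot
from h import *
s=robot.state()
print(s['tcp_pos'],pk(s['tcp_pos']),s['wrist_force'],s['grip_width']); print(R.from_quat(s["orientation"]).as_matrix().round(4))
im=robot.capture("wrist"); cv2.imwrite("pics/w9.png",im)
im=robot.capture("side"); cv2.imwrite("pics/s9.png",cv2.resize(im[170:245,210:310],None,fx=8,fy=8,interpolation=cv2.INTER_CUBIC)[:600])
E
```

```text
[0.61108977 0.01696879 0.21182485] [-19.8  -1.2] [-0.310338    1.22022598 -0.00270617] 0.8475150658719786
[[ 9.691e-01 -1.500e-03 -2.467e-01]
 [ 2.467e-01 -2.000e-04  9.691e-01]
 [-1.600e-03 -1.000e+00  2.000e-04]]
```

View pics/w9.png

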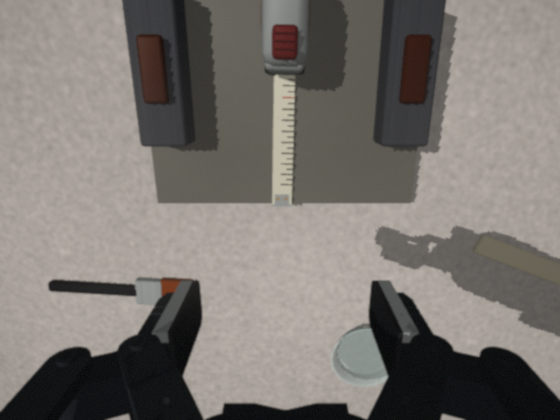

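View pics/s9.png

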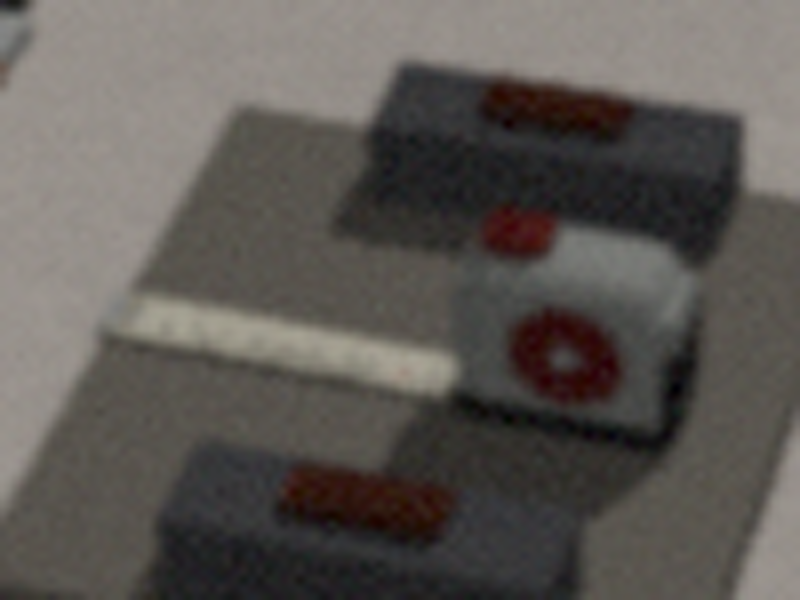

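```bash
python3 - <<'E'
import cv2,numpy as np
t=cv2.imread("pics/w9.png")
a=cv2.resize(t[15:110,250:325],None,fx=6,fy=6,interpolation=cv2.INTER_CUBIC)
b=cv2.resize(t[125:220,240:315],None,fx=6,fy=6,interpolation=cv2.INTER_CUBIC)
cv2.imwrite("pics/w9c.png",np.hstack([a[:570],b[:570]])[:, :800] if False else np.hstack([a[:570,:390],b[:570,60:450]]))
E
```

```text
(no output)
```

View pics/w9c.png

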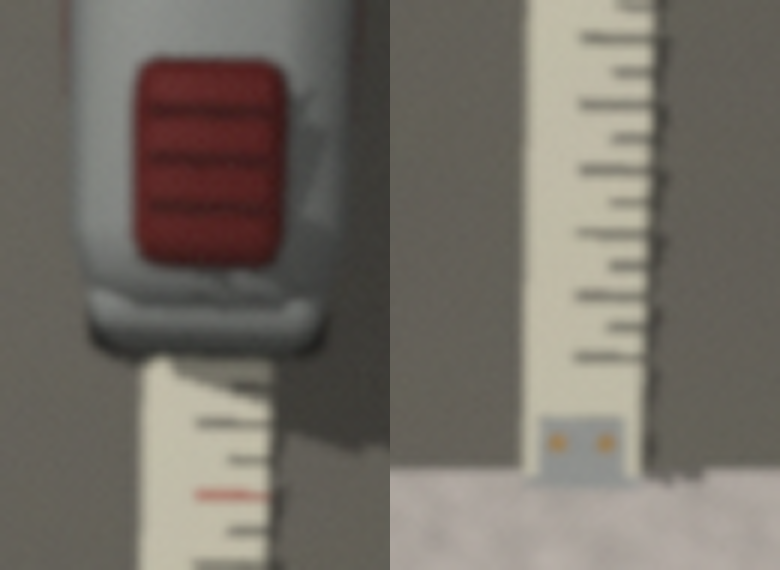

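```bash
python3 - <<'E'
from h import *
from plant import robot
s=robot.state(); m=robot.camera_model("wrist"); T=wristT(s,m)
A=lambda x,y:crop([(x,y)],(250,15),6)[0]
B=lambda x,y:crop([(x-390+60,y)],(240,125),6)[0]
for n,p,z in(('nose z.0176',A(205,357),.0176),('nose z.0256',A(205,357),.0256),('t115',A(240,386),.0176),('red',A(235,495),.0176),('t20?',B(610,296),.0176),('first',B(610,357),.0176),('edge L',B(450,469),.0156),('edge R',B(730,467),.0156),('hook outer',B(585,485),.0176),
 ('pad1',A(138,62),.0836),('pad2',A(288,62),.0836),('pad3',A(285,265),.0836),('pad4',A(135,265),.0836),('blade top',A(206,400),.0176),('blade bot',B(585,460),.0176)):
    w=atz(m,p,z,T); print(n,pk(w),w.round(4))
E
```

```text
nose z.0176 [-120.6   -1.4] [ 0.5134 -0.008   0.0176]
nose z.0256 [-120.3   -1.4] [ 0.5138 -0.0079  0.0256]
t115 [-116.7    3.7] [ 0.516  -0.0021  0.0176]
red [-101.5    3.1] [0.5309 0.001  0.0176]
t20? [-31.5   0.9] [0.5992 0.0162 0.0176]
first [-21.5   1. ] [0.6089 0.0186 0.0176]
edge L [ -2.1 -25.4] [ 0.6343 -0.0021  0.0156]
edge R [-2.4 20.8] [0.6225 0.0426 0.0156]
hook outer [ 0.1 -3.1] [0.6308 0.02   0.0176]
pad1 [-148.8   -8.8] [ 0.4879 -0.0221  0.0836]
pad2 [-148.8    8.2] [ 0.4837 -0.0057  0.0836]
pad3 [-127.8    8.1] [ 0.5042 -0.0006  0.0836]
pad4 [-127.7   -9.4] [ 0.5085 -0.0175  0.0836]
blade top [-114.7   -1.2] [ 0.5191 -0.0065  0.0176]
blade bot [-4.2 -3.1] [0.6267 0.019  0.0176]
```

Request:
{"name": "send_rows", "arguments": {"rows": [[-3,0,0,0,0,0],[-6,0,0,0,0,0],[-9.5,1,0.1,0,0,0],[-11.8,3,0.1,0,0,0],[-11.8,6,0.1,0,0,0],[-11.8,9,0.1,0,0,0],[-11.8,10.5,0.1,0,0,0],[-11.8,11,0.1,0,0,0],[-11.8,11,0.1,0,0,0],[-11.8,11,0.1,0,0,0]], "grip": 0}}

```text
clock: 19.15
tcp_pos: [0.4977, -0.0113, 0.1032]
orientation: [0.702, 0.088, -0.087, -0.702]
wrist_force: [-0.9, 0.2, 0.7]
grip_width: -0.003
```

```bash
python3 - <<'E'
from plant import robot
from h import *
s=robot.state()
print(s['tcp_pos'],pk(s['tcp_pos']),s['wrist_force'],s['grip_width']); print(R.from_quat(s["orientation"]).as_matrix().round(4))
im=robot.capture("side"); cv2.imwrite("pics/s10.png",cv2.resize(im[170:245,210:310],None,fx=8,fy=8,interpolation=cv2.INTER_CUBIC)[:600])
E
```

```text
[ 0.49770552 -0.01126     0.10321487] [-136.7   -0.6] [-0.88694884  0.23296029  0.71614933] -0.0027722451560961725
[[ 9.692e-01  2.000e-03 -2.463e-01]
 [ 2.463e-01 -1.000e-04  9.692e-01]
 [ 1.900e-03 -1.000e+00 -5.000e-04]]
```

View pics/s10.png

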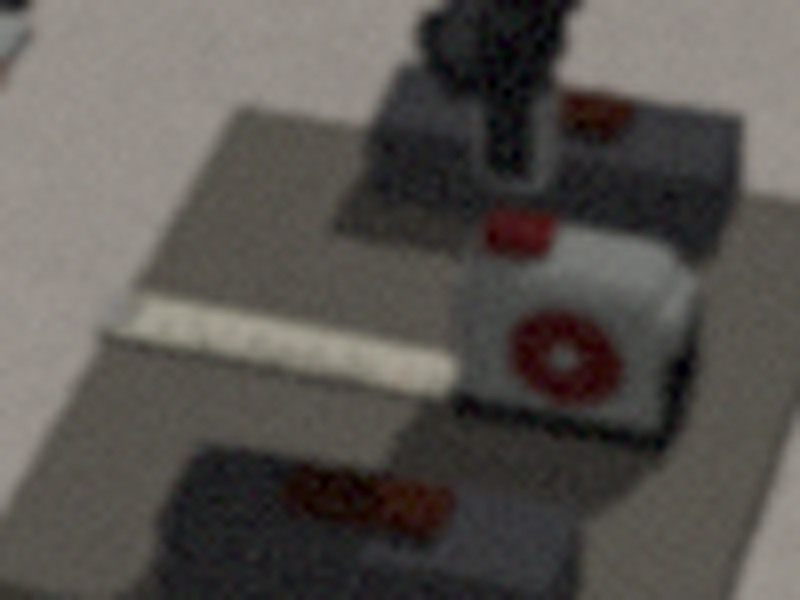

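Request:
{"name": "send_rows", "arguments": {"rows": [[-0.1,0.5,0,0,0,0],[-0.1,1.0,0,0,0,0],[-0.1,1.3,0,0,0,0],[-0.1,1.5,0,0,0,0],[-0.1,1.5,0,0,0,0]]}}

```text
clock: 19.7
tcp_pos: [0.4959, -0.0113, 0.0865]
orientation: [-0.702, -0.088, 0.088, 0.702]
wrist_force: [-0.0, 0.2, -1.1]
grip_width: -0.003
```

Request:
{"name": "send_rows", "arguments": {"rows": [[0,0.1,0,0,0,0],[0,0.2,0,0,0,0],[0,0.2,0,0,0,0]]}}

```text
clock: 20.0
tcp_pos: [0.4962, -0.0114, 0.0849]
orientation: [-0.702, -0.088, 0.088, 0.702]
wrist_force: [-0.7, -0.1, 0.2]
grip_width: 0.002
```

Request:
{"name": "send_rows", "arguments": {"rows": [[0,0.1,0,0,0,0],[0,0.2,0,0,0,0],[0,0.2,0,0,0,0]]}}

```text
clock: 20.3
tcp_pos: [0.4963, -0.0114, 0.0832]
orientation: [0.702, 0.088, -0.088, -0.702]
wrist_force: [-0.5, -0.6, 1.0]
grip_width: 0.002
```

Request:
{"name": "send_rows", "arguments": {"rows": [[0,0.1,0,0,0,0],[0,0.15,0,0,0,0],[0,0.15,0,0,0,0]]}}

```text
clock: 20.6
tcp_pos: [0.4963, -0.0114, 0.0816]
orientation: [0.702, 0.088, -0.088, -0.702]
wrist_force: [-0.1, 0.0, 2.7]
grip_width: -0.002
```

Request:
{"name": "send_rows", "arguments": {"rows": [[0,0.05,0,0,0,0],[0,0.1,0,0,0,0],[0,0.1,0,0,0,0]]}}

```text
clock: 20.9
tcp_pos: [0.4963, -0.0114, 0.0805]
orientation: [0.702, 0.088, -0.088, -0.702]
wrist_force: [-0.4, 0.7, 2.5]
grip_width: 0.002
```

Request:
{"name": "send_rows", "arguments": {"rows": [[0,0.05,0,0,0,0],[0,0.1,0,0,0,0],[0,0.1,0,0,0,0]]}}

```text
clock: 21.2
tcp_pos: [0.4962, -0.0114, 0.0797]
orientation: [0.702, 0.088, -0.088, -0.702]
wrist_force: [-1.1, 1.4, 5.9]
grip_width: 0.002
```

Request:
{"name": "send_rows", "arguments": {"rows": [[0,0.05,0,0,0,0],[0,0.05,0,0,0,0],[0,0.05,0,0,0,0]]}}

```text
clock: 21.5
tcp_pos: [0.4962, -0.0114, 0.0794]
orientation: [0.702, 0.088, -0.088, -0.702]
wrist_force: [-1.7, -1.2, 6.4]
grip_width: 0.001
```

Request:
{"name": "send_rows", "arguments": {"rows": [[0,0.04,0,0,0,0],[0,0.04,0,0,0,0],[0,0.04,0,0,0,0]]}}

```text
clock: 21.8
tcp_pos: [0.4962, -0.0114, 0.0792]
orientation: [0.702, 0.088, -0.088, -0.702]
wrist_force: [-1.6, 0.3, 8.1]
grip_width: -0.0
```

Request:
{"name": "send_rows", "arguments": {"rows": [[0,0.04,0,0,0,0],[0,0.04,0,0,0,0],[0,0.04,0,0,0,0]]}}

```text
clock: 22.1
tcp_pos: [0.4963, -0.0114, 0.079]
orientation: [0.702, 0.088, -0.088, -0.702]
wrist_force: [-2.1, -0.2, 9.7]
grip_width: 0.002
```

Request:
{"name": "send_rows", "arguments": {"rows": [[0,-0.1,0,0,0,0],[0,-0.2,0,0,0,0],[0,-0.4,0,0,0,0],[0,-0.8,0,0,0,0],[0,-2,0,0,0,0],[0,-5,0,0,0,0],[2,-9,0,0,0,0],[6,-12,0,0,0,0],[10,-13,0,0,0,0],[12,-13,0,0,0,0]]}}

```text
clock: 23.1
tcp_pos: [0.6166, 0.019, 0.212]
orientation: [0.702, 0.091, -0.085, -0.701]
wrist_force: [0.2, -0.9, -0.3]
grip_width: 0.005
```

Request:
{"name": "send_rows", "arguments": {"rows": [[0,0,0,0,0,0],[0,0,0,0,0,0],[0,0,0,0,0,0]]}}

```text
clock: 23.4
tcp_pos: [0.6111, 0.0179, 0.2081]
orientation: [-0.702, -0.087, 0.088, 0.702]
wrist_force: [0.2, 0.0, -0.9]
grip_width: -0.001
```

```bash
python3 - <<'E'
from plant import robot
from h import *
s=robot.state()
print(s['tcp_pos'],pk(s['tcp_pos']),s['wrist_force'],s['grip_width'])
np.save('st11.npy',s,allow_pickle=True)
im=robot.capture("wrist"); cv2.imwrite("pics/w11.png",im)
a=cv2.resize(im[15:110,250:325],None,fx=6,fy=6,interpolation=cv2.INTER_CUBIC)
b=cv2.resize(im[125:220,240:315],None,fx=6,fy=6,interpolation=cv2.INTER_CUBIC)
cv2.imwrite("pics/w11c.png",np.hstack([a[:570,:390],b[:570,60:450]]))
im=robot.capture("side"); cv2.imwrite("pics/s11.png",cv2.resize(im[170:245,210:310],None,fx=8,fy=8,interpolation=cv2.INTER_CUBIC)[:600])
E
```

```text
[0.61114005 0.01792233 0.20806616] [-19.5  -0.3] [ 0.23886435  0.00965366 -0.88174004] -0.0014594866760923872
```

View pics/w11c.png

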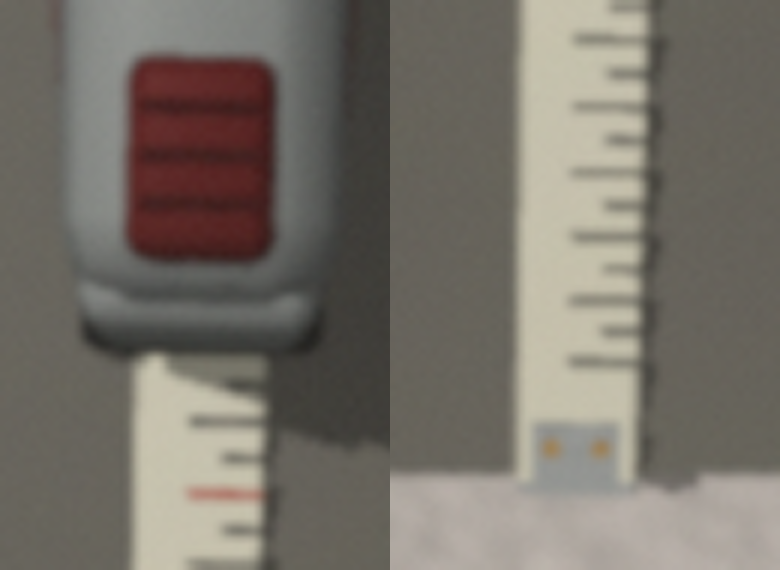

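View pics/s11.png

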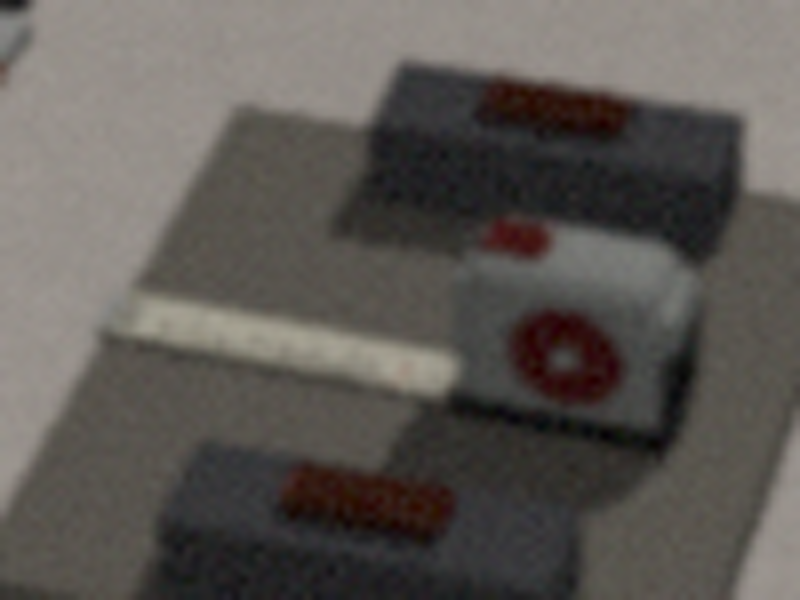

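Pictures: the pad now sits nearly flush, the nose is about 4 mm past the 115 tick (reading ~119 mm), and the hook is still over the edge. I'm handing in.

```bash
python3 - <<'E'
from plant import robot
print(robot.hand_in())
E
```

```text
the job is handed in; nothing more can be done
None
```

I hooked the tape over the pack's far edge, drew it back to about 119 mm, left it standing there locked, and handed in at about 23.5 s. No verdict was reported.

**What I did**
- I took the grey tape off the wallet and set it down on the boards by touch. The board top came out at about 15.6 mm.
- The load through the tape stayed at about 11 N or less whenever I read it, up to the lock press.
- I drew the case straight back with the sole down, released it, and pressed the thumb lock with shut fingers. The press reached 9.7 N, with about 4.4 mm of travel from an estimated first contact. I then moved the gripper clear.

**Last checks after the press**
- **Reading:** the nose is about 4 mm past the 115 tick, so about 119 mm. The calibrated wrist view taken before locking gave 118.4 mm.
- **Hook and case:** the hook is still over the edge. The blade was about 1° off square when measured before locking, and the case is near the middle of the lane.
- **Lock:** the pad sits visibly lower. Its travel is judged only from the press depth, the force and the pictures.

**Where measurements disagreed**
- The far-edge position differed by about 2 mm between two wrist-camera views.
- Midway through the draw, the side camera put the reading at about 38–40 mm, the arm position said about 46 mm, and the hook contact felt in the force suggested 42–46 mm. I aimed from 44.5 mm, and the tick marks then confirmed the final reading.

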